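# Fill the bottle rack in order of height

## Robot

A 6-joint arm with a two-finger parallel gripper is mounted at the origin on a cart in front of the work surface, level with it; the furniture and walls round the work are solid. World frame = base frame: x ahead of the robot, y to its left, z up, the work surface at z = 0. Lengths are in m, angles in degrees, forces in N, time in s.
With the tool pointing down it reaches from about 0.35 to 0.875 m from the base axis. Payload 4.2 kg.
Tool frame: the origin (TCP) lies between the finger pads; the fingertips stand 17 mm ahead of it and the grasp point (between the pads) lies 2 mm behind it; z points along the fingers, y is the direction in which the jaws open and shut (so a half turn about z gives the same grasp; the last joint's range is limited). The gripper opens to 87 mm and grips with 3 to 60 N. Pads are 19 mm wide; open, the fingers measure 117 mm over their backs; the gripper's body (75 mm by 190 mm) begins 51 mm behind the grasp point.
Start: joints at [87.869, 22.042, 0.453, 0, -68.411, -14.817], TCP at [0.182, 0.598, 0.24] pointing down, gripper open.
Joint ranges: [-179.83, 179.83], [-69.29, 118.12], [-61.27, 80.66], [-181.25, 117.63], [-171.15, -9.14], [-177.46, 177.46]. Speed limits (degrees/s): [159.86, 159.86, 180, 180, 180, 180].

## Interface

Orientations are given as a 3x3 rotation matrix whose columns are the frame's x, y, z axes.
In Python, from station import r gives the robot as it stands.
- The arm moves only by the shell command python3 -m creep 'ROWS'. ROWS is JSON, a list of rows, each a list of 7 numbers: the opening, from 0 (shut) to 1 (fully open), then the shift along the tool's x, y, z scaled (see below), then the turn, a rotation vector about the tool's x, y, z scaled (see below). A call has 1 to 5 rows; each row is the pose to reach, as a shift and turn from the pose measured when the call began, along the tool's axes at that moment, turning the shorter way round; what a row does not reach only later rows make up. The controller multiplies each number of a shift by 300 mm and each number of a turn by 180 degrees. A row lasts 1/12 s, in which the tool goes at most 41.7 mm and 7.16 degrees, less where a joint would pass 70% of its speed; a pose out of reach is approached as far as the arm can. A call with a number of a shift or a turn outside -1 to 1 is refused whole. A call with a gripper value outside its range is refused whole. The fingers move at their own pace and stop on an object; the grip force is fixed at half the most. Time passes only in rows, so rows that repeat a pose let the fingers close. It gives the time, the measured TCP pose, the force and the opening at its end, in the units of the state.
- r.sense(): the state, without advancing time (a new reading comes with each control period).
- r.capture(name): name is "scene" or "top"; returns the picture (480x640x3 uint8, blue, green, red); there is no depth.
- r.camera_model(name): a dict with "mtx" (3x3 intrinsics, pixels), "dist" ([k1, k2, p1, p2, k3] as OpenCV has them; the pictures are not rectified), "R" (3x3) and "t" (3): a world point X has camera coordinates R X + t. Camera axes: x right, y down, z forward; pixel columns grow to the right and rows downward; lengths in m; the calibration is good to about 2 mm. A picture is of the moment at which its call begins. camera_model takes no time and is no camera call.
- r.finish_job(): hands the job in, once; it reports no verdict.
Trained networks look in the newest picture that a camera, given by its name, has taken for a name from the list of things; names that differ only in an ending like _2 or _b are one class to them, and where a whole thing is asked for, a point or a joint stands for the part that bears it (a point fixed in the world has none). Each returns a list of dicts, best first, with "score" (0 to 1); they miss things now and then, are a little off and sometimes report something else, mostly with a low value. They report only what shows in the picture. A call takes as long as a camera call. They do not tell look-alikes from the thing itself.
- r.recognise(camera, target): "rect" ([left, top, right, bottom] as shares, 0 to 1, of the picture: columns of its width, rows of its height, round what is visible of it).
- r.outline_of(camera, target): "pixels" (480x640 bool, what is visible of it) and "rect" ([left, top, right, bottom] as shares, 0 to 1, of the picture: columns of its width, rows of its height, round what is visible of it).
The state is a dict: "time_s": time; "joints": joint angles; "joint_velocities": joint speeds; "effort": joint torques, N m; "tcp_pos": TCP position; "ee_rot": TCP orientation; "wrist_force": force on the tool from outside, world axes, zero at the start; "moment": the same for the moment, N m; "gripper_width": opening from 0.0 (shut) to 1.0 (fully open).
Only numpy, scipy, OpenCV 4.12 (cv2) and the standard library are available. Lean on these libraries where they do the work, as an engineer would, in place of code of your own. Each camera call takes 0.05 s, during which the arm holds its last target.

## Task

The tallest and the shortest reagent bottle already stand in the two end bays of the bottle rack, and the other four bottles stand about on the desk in front of it. Put those four into the four empty bays, one to a bay and upright, so that the row steps down in height from the tallest bottle to the shortest and no bottle hides behind a bigger one. Leave the two end bottles in their bays and the jar, the timer and the pipette where they are.

Things in the scene. Friction and masses are not known exactly. Their poses are not given: they have to be found in the camera images.
- rack: fixed low bottle rack, 90 x 478 mm: six bays in a row along its own y axis, centres at y = -187.5, -112.5, -37.5, 37.5, 112.5, 187.5 mm. Origin at the centre of its underside, on the desk. Floor 6 mm thick, on which the bottles stand. A bay is 71 mm wide (y), 68 mm deep (x); grey dividers and steel rods rise 32 mm above the desk, the wooden end cheeks 46 mm.
- tall_bottle: tallest bottle: brown glass, black cap, paper label, 56 mm in diameter, 143 mm high; stands from the start in one end bay of the rack (either end) and stays there. Origin at the centre of its underside, z up.
- stain_bottle: cream-coloured bottle with white cap, 53 mm in diameter, 130 mm high with its white cap; to the touch it is a full 53 mm wide up to 122 mm, so open the fingers for the body even if gripping high. Origin at the centre of its underside, z up.
- brown_bottle: brown glass bottle with black cap, 44 mm in diameter, 120 mm high with its cap; to the touch it is a full 44 mm wide up to 112 mm, so open the fingers for the body even if gripping high. Origin at the centre of its underside, z up.
- amber_bottle: dark amber bottle with straight sides, 36 mm in diameter up to a height of 60 mm, then a neck and a black ribbed cap 25 mm in diameter from 77 to 95 mm, its full height. Origin at the centre of its underside, z up.
- dropper_bottle: small brown bottle with a tall white dropper cap, 27 mm in diameter, 70 mm high with its cap; to the touch it is a full 27 mm wide up to 62 mm. Origin at the centre of its underside, z up.
- smallest_bottle: shortest bottle: small brown bottle with black cap, 25 mm in diameter, 58 mm high; stands from the start in the end bay at the far end of the row from the tallest bottle and stays there. Origin at the centre of its underside, z up.
- jar: bystander: small clear glass jar, 54 mm in diameter, 56 mm high, standing among the loose bottles. Origin at the centre of its underside.
- bench_timer: bystander: grey kitchen-style timer with a round dial, 47 x 66 x 62 mm, near the front edge of the desk. Origin at the centre of its underside.
- pipette: bystander: dropper pipette with red rubber bulb, 12 mm thick, 154 mm long, lying near the front edge of the desk along its own y axis. Origin at the centre of its underside.
Not all that is in view belongs to the job. What is shaped like the amber_bottle but blue is not meant.

How it is judged (in metres and radians):
At the end, for the whole second after the job is handed in: All six bottles stand upright (within 7 degrees) on the rack floor, at rest, one to a bay (foot within 25 mm of bay centre along the row, 30 mm across), in falling order of height: tall, cream, brown, straight-sided amber, dropper, shortest; the end two still in their bays ((((y of tall_bottle in the frame of rack between 0.1625 and 0.2125 m and x of tall_bottle in the frame of rack between -0.03 and 0.03 m and z of tall_bottle in the frame of rack between 0.003 and 0.012 m and angle between tall_bottle's own z axis and vertical below 0.12 rad and linear speed of tall_bottle below 0.03 m/s) and (y of stain_bottle in the frame of rack between 0.0875 and 0.1375 m and x of stain_bottle in the frame of rack between -0.03 and 0.03 m and z of stain_bottle in the frame of rack between 0.003 and 0.012 m and angle between stain_bottle's own z axis and vertical below 0.12 rad and linear speed of stain_bottle below 0.03 m/s) and (y of brown_bottle in the frame of rack between 0.0125 and 0.0625 m and x of brown_bottle in the frame of rack between -0.03 and 0.03 m and z of brown_bottle in the frame of rack between 0.003 and 0.012 m and angle between brown_bottle's own z axis and vertical below 0.12 rad and linear speed of brown_bottle below 0.03 m/s) and (y of amber_bottle in the frame of rack between -0.0625 and -0.0125 m and x of amber_bottle in the frame of rack between -0.03 and 0.03 m and z of amber_bottle in the frame of rack between 0.003 and 0.012 m and angle between amber_bottle's own z axis and vertical below 0.12 rad and linear speed of amber_bottle below 0.03 m/s) and (y of dropper_bottle in the frame of rack between -0.1375 and -0.0875 m and x of dropper_bottle in the frame of rack between -0.03 and 0.03 m and z of dropper_bottle in the frame of rack between 0.003 and 0.012 m and angle between dropper_bottle's own z axis and vertical below 0.12 rad and linear speed of dropper_bottle below 0.03 m/s) and (y of smallest_bottle in the frame of rack between -0.2125 and -0.1625 m and x of smallest_bottle in the frame of rack between -0.03 and 0.03 m and z of smallest_bottle in the frame of rack between 0.003 and 0.012 m and angle between smallest_bottle's own z axis and vertical below 0.12 rad and linear speed of smallest_bottle below 0.03 m/s)) or ((y of tall_bottle in the frame of rack between -0.2125 and -0.1625 m and x of tall_bottle in the frame of rack between -0.03 and 0.03 m and z of tall_bottle in the frame of rack between 0.003 and 0.012 m and angle between tall_bottle's own z axis and vertical below 0.12 rad and linear speed of tall_bottle below 0.03 m/s) and (y of stain_bottle in the frame of rack between -0.1375 and -0.0875 m and x of stain_bottle in the frame of rack between -0.03 and 0.03 m and z of stain_bottle in the frame of rack between 0.003 and 0.012 m and angle between stain_bottle's own z axis and vertical below 0.12 rad and linear speed of stain_bottle below 0.03 m/s) and (y of brown_bottle in the frame of rack between -0.0625 and -0.0125 m and x of brown_bottle in the frame of rack between -0.03 and 0.03 m and z of brown_bottle in the frame of rack between 0.003 and 0.012 m and angle between brown_bottle's own z axis and vertical below 0.12 rad and linear speed of brown_bottle below 0.03 m/s) and (y of amber_bottle in the frame of rack between 0.0125 and 0.0625 m and x of amber_bottle in the frame of rack between -0.03 and 0.03 m and z of amber_bottle in the frame of rack between 0.003 and 0.012 m and angle between amber_bottle's own z axis and vertical below 0.12 rad and linear speed of amber_bottle below 0.03 m/s) and (y of dropper_bottle in the frame of rack between 0.0875 and 0.1375 m and x of dropper_bottle in the frame of rack between -0.03 and 0.03 m and z of dropper_bottle in the frame of rack between 0.003 and 0.012 m and angle between dropper_bottle's own z axis and vertical below 0.12 rad and linear speed of dropper_bottle below 0.03 m/s) and (y of smallest_bottle in the frame of rack between 0.1625 and 0.2125 m and x of smallest_bottle in the frame of rack between -0.03 and 0.03 m and z of smallest_bottle in the frame of rack between 0.003 and 0.012 m and angle between smallest_bottle's own z axis and vertical below 0.12 rad and linear speed of smallest_bottle below 0.03 m/s)))); the robot touches nothing.
It fails at once if an end bottle is taken out of its place (more than 25 mm) or tipped over (distance of any of tall_bottle, smallest_bottle from where it was at the start of the episode above 0.025 m or angle between any of tall_bottle, smallest_bottle's own z axis and vertical above 0.4 rad).
It fails at once if one of the other four bottles is tipped over (angle between any of stain_bottle, brown_bottle, amber_bottle, dropper_bottle's own z axis and vertical above 0.7 rad).
It fails at once if the jar, the timer or the pipette is displaced by more than 30 mm (distance of any of jar, bench_timer, pipette from where it was at the start of the episode above 0.03 m).
It also fails if it takes over 93 s, if anything falls off the work surface, if the arm or the gripper's body presses on something with over 40 N, if the wrist force passes 120 N, or if a joint passes its speed limit or range.

## Working session

There is one attempt and no reset: what is moved stays moved. The work goes in short steps, Python scripts to look and compute and a shell command to move; the robot and the scene stay as the last step left them, time stands still between calls to the robot, and variables do not carry over. Pictures are saved under pics/ and viewed, and the job is handed in when it is done.

```bash
ls; mkdir -p pics; python3 - <<'E'
from station import r
import cv2
print(r.sense())
for c in("scene","top"):
    cv2.imwrite(f"pics/{c}0.png",r.capture(c)); print(r.camera_model(c))
E
```

```text
pics
{'time_s': 0.0, 'joints': array([ 8.78690423e+01,  2.20870454e+01,  3.79763099e-01, -2.86163393e-02,
       -6.84115234e+01, -1.48177438e+01]), 'joint_velocities': array([ 0.03226929,  0.08511326,  0.00413336, -0.01429185,  0.02502048,
        0.1036685 ]), 'effort': array([ 8.60521159e-04, -3.90666282e+01,  1.87398505e+01,  4.21958819e+00,
        1.09312608e-02, -1.91506911e-04]), 'tcp_pos': array([0.18200176, 0.5973149 , 0.23849957]), 'ee_rot': array([[ 9.56512436e-01, -2.91691047e-01, -5.41192559e-04],
       [-2.91691538e-01, -9.56510232e-01, -2.05480329e-03],
       [ 8.17115040e-05,  2.12330619e-03, -9.99997742e-01]]), 'wrist_force': array([-0.05793042,  0.18148435, -0.51735266]), 'moment': array([-0.01058671,  0.02734271, -0.01517467]), 'gripper_width': 0.9952522327714403}
{'mtx': array([[518.20507779,   0.        , 327.15263747],
       [  0.        , 518.20507779, 242.4598733 ],
       [  0.        ,   0.        ,   1.        ]]), 'dist': array([-0.09144391,  0.        ,  0.        ,  0.        ,  0.        ]), 'R': array([[ 0.4977092 , -0.8672507 , -0.01271898],
       [-0.62976899, -0.35125919, -0.6928261 ],
       [ 0.59638626,  0.35283594, -0.72099253]]), 't': array([-0.20022311,  0.36215552,  0.65582013])}
{'mtx': array([[482.26904839,   0.        , 305.75560277],
       [  0.        , 482.26904839, 233.99117352],
       [  0.        ,   0.        ,   1.        ]]), 'dist': array([-0.10372047,  0.        ,  0.        ,  0.        ,  0.        ]), 'R': array([[-0.01479243, -0.99952823,  0.02691655],
       [-0.98287728,  0.0095907 , -0.18401162],
       [ 0.18366666, -0.02917765, -0.98255546]]), 't': array([0.01770464, 0.49809536, 0.87034056])}
```

View pics/scene0.png

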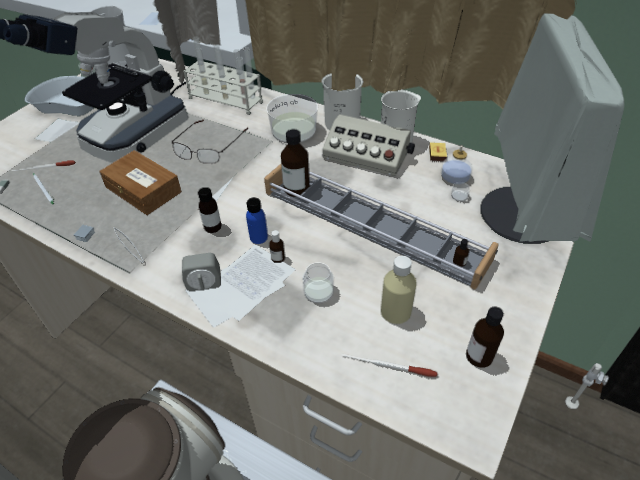

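View pics/top0.png

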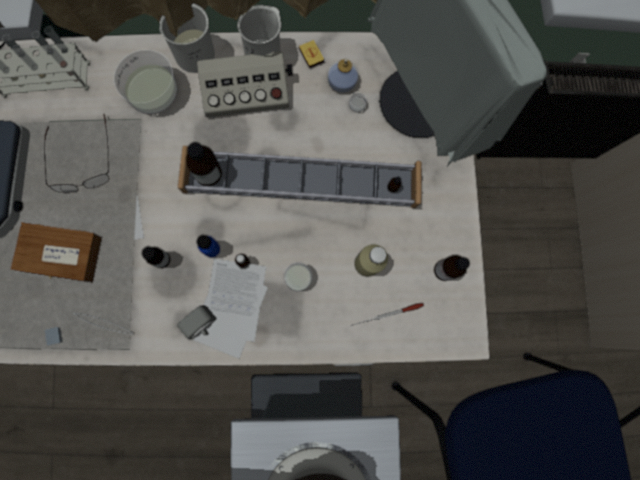

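```bash
cat > h.py <<'E'
from station import r
import numpy as np, cv2
from scipy.optimize import minimize, least_squares
CM={c:r.camera_model(c) for c in("scene","top")}
def proj(c,X):
    m=CM[c]; rv=cv2.Rodrigues(np.array(m["R"]))[0]
    return cv2.projectPoints(np.asarray(X,float).reshape(-1,1,3),rv,np.array(m["t"],float),m["mtx"],m["dist"])[0].reshape(-1,2)
def back(c,uv,z):
    m=CM[c]; n=cv2.undistortPoints(np.array(uv,float).reshape(-1,1,2),m["mtx"],m["dist"]).reshape(-1,2)
    out=[]
    C=-m["R"].T@m["t"]
    for a in n:
        d=m["R"].T@np.array([a[0],a[1],1]); out.append((C+d*(z-C[2])/d[2])[:2])
    return np.array(out)
# profile: list of (z,radius)
PROF=dict(stain_bottle=[(0,.0265),(.095,.0265),(.108,.013),(.13,.013)],brown_bottle=[(0,.022),(.08,.022),(.095,.013),(.12,.013)],
 amber_bottle=[(0,.018),(.06,.018),(.068,.0125),(.095,.0125)],dropper_bottle=[(0,.0135),(.04,.0135),(.047,.008),(.07,.006)],
 tall_bottle=[(0,.028),(.095,.028),(.115,.014),(.143,.014)],smallest_bottle=[(0,.0125),(.035,.0125),(.042,.008),(.058,.008)],jar=[(0,.027),(.056,.027)])
def sil(c,name,x,y,z0=0,S=4):
    im=np.zeros((480*S,640*S),np.uint8); t=np.linspace(0,2*np.pi,40)
    p=PROF[name]
    for (za,ra),(zb,rb) in zip(p[:-1],p[1:]):
        X=[[x+q*np.cos(a),y+q*np.sin(a),z0+z] for z,q in((za,ra),(zb,rb)) for a in t]
        h=cv2.convexHull(((proj(c,X)+.5)*S).astype(np.int32)); cv2.fillConvexPoly(im,h,255)
    return cv2.resize(im,(640,480),interpolation=cv2.INTER_AREA)/255.
def fit(c,name,mask,x0,z0=0):
    m=mask.astype(float)
    f=lambda v:-np.minimum(sil(c,name,*v,z0),m).sum()/np.maximum(sil(c,name,*v,z0),m).sum()
    s=np.array([[0,0],[.01,0],[0,.01]])+x0
    o=minimize(f,x0,method="Nelder-Mead",options=dict(initial_simplex=s,xatol=2e-4,fatol=1e-4))
    return o.x,-o.fun
E
python3 - <<'E'
from h import *
for c in("scene","top"):
    r.capture(c)
    for n in PROF:
        z0=.006 if n[:4] in("tall","smal") else 0
        for d in r.outline_of(c,n)[:3]:
            if d["score"]<.2: continue
            m=d["pixels"]; v,u=np.nonzero(m)
            x0=back(c,[[u.mean(),v.mean()]],z0+PROF[n][-1][0]*.4)[0]
            x,q=fit(c,n,m,x0,z0); print(c,n,round(d["score"],2),"px",u.mean().round(),v.mean().round(),x.round(4),"iou",round(q,2))
print(r.sense()["time_s"])
E
```

```text
scene stain_bottle 0.68 px 398.0 292.0 [ 0.448  -0.1083] iou 0.91
scene brown_bottle 0.96 px 485.0 339.0 [ 0.4313 -0.2629] iou 0.9
scene amber_bottle 0.87 px 256.0 221.0 [0.4801 0.1992] iou 0.95
scene amber_bottle 0.73 px 208.0 211.0 [0.4598 0.2995] iou 0.93
scene dropper_bottle 0.93 px 277.0 248.0 [0.4539 0.1367] iou 0.93
scene tall_bottle 0.86 px 295.0 164.0 [0.6432 0.2146] iou 0.87
scene smallest_bottle 0.73 px 462.0 254.0 [ 0.6044 -0.1664] iou 0.86
scene jar 0.79 px 318.0 283.0 [0.4215 0.0289] iou 0.84
top stain_bottle 0.7 px 400.0 311.0 [ 0.3528 -0.1656] iou 0.14
top brown_bottle 0.61 px 451.0 267.0 [ 0.4301 -0.2622] iou 0.9
top amber_bottle 0.86 px 155.0 256.0 [0.459  0.2973] iou 0.95
top amber_bottle 0.85 px 208.0 245.0 [0.4792 0.1973] iou 0.95
top dropper_bottle 0.64 px 242.0 260.0 [0.4527 0.1354] iou 0.77
top tall_bottle 0.62 px 203.0 164.0 [0.6321 0.2069] iou 0.94
top smallest_bottle 0.61 px 394.0 185.0 [ 0.5995 -0.1674] iou 0.84
top jar 0.6 px 297.0 276.0 [0.4198 0.0285] iou 0.91
0.9
```

```bash
python3 - <<'E'
import cv2,numpy as np
a=cv2.imread("pics/scene0.png");b=cv2.imread("pics/top0.png")
A=cv2.resize(a[170:280,180:310],None,fx=3,fy=3,interpolation=2)
B=cv2.resize(a[240:380,370:520],None,fx=2.35,fy=2.35,interpolation=2)
h=max(A.shape[0],B.shape[0]);f=lambda i:cv2.copyMakeBorder(i,0,h-i.shape[0],0,0,0)
cv2.imwrite("pics/c1.png",np.hstack([f(A),f(B)]))
cv2.imwrite("pics/c2.png",cv2.resize(b[130:220,170:435],None,fx=3,fy=3,interpolation=2))
E
```

```text
(no output)
```

View pics/c1.png

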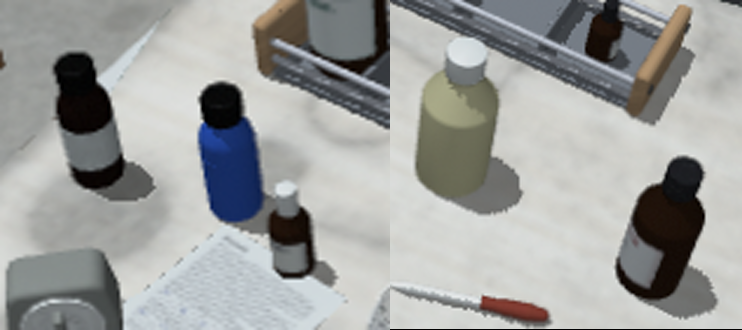

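View pics/c2.png

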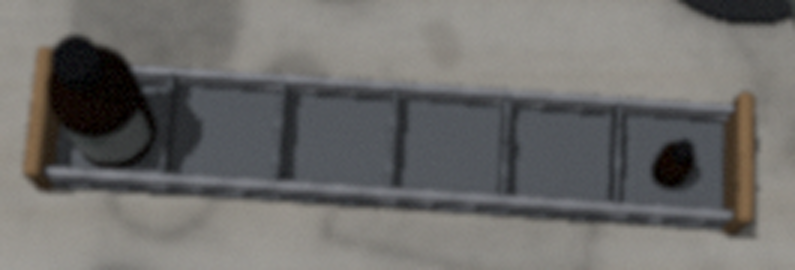

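```bash
cat > rackfit.py <<'E'
from h import *
def rsil(c,x,y,th,S=4):
    im=np.zeros((480*S,640*S),np.uint8)
    ct,st=np.cos(th),np.sin(th)
    def box(x0,x1,y0,y1,h):
        X=[[x+ct*a-st*b,y+st*a+ct*b,z] for a in(x0,x1) for b in(y0,y1) for z in(0,h)]
        cv2.fillConvexPoly(im,cv2.convexHull(((proj(c,X)+.5)*S).astype(np.int32)),255)
    box(-.045,.045,-.225,.225,.032)
    box(-.045,.045,-.239,-.223,.046); box(-.045,.045,.223,.239,.046)
    return cv2.resize(im,(640,480),interpolation=cv2.INTER_AREA)/255.
if __name__=="__main__":
  for c in("scene","top"):
    im=r.capture(c)
    ig=np.zeros((480,640),bool)
    for n in("tall_bottle","smallest_bottle"):
        d=r.outline_of(c,n)
        if d: ig|=cv2.dilate(d[0]["pixels"].astype(np.uint8),np.ones((5,5)))>0
    d=r.outline_of(c,"rack")[0]; m=d["pixels"]
    m=cv2.morphologyEx(m.astype(np.uint8),cv2.MORPH_CLOSE,np.ones((5,5)))>0
    w=(~ig).astype(float); m=m*1.
    f=lambda v:-(w*np.minimum(rsil(c,*v),m)).sum()/(w*np.maximum(rsil(c,*v),m)).sum()
    x0=np.array([.62,.02,.08])
    best=min((minimize(f,x0+[0,0,k],method="Nelder-Mead",options=dict(initial_simplex=x0+[0,0,k]+np.array([[0,0,0],[.02,0,0],[0,.02,0],[0,0,.05]]),xatol=2e-4,fatol=1e-4)) for k in(0,-.1,)),key=lambda o:o.fun)
    print(c,d["score"],best.x.round(4),best.fun)
    x,y,th=best.x
    o=im.copy(); 
    cn,_=cv2.findContours((rsil(c,*best.x)>.5).astype(np.uint8),0,1); cv2.drawContours(o,cn,-1,(0,0,255),1)
    for b in(-.1875,-.1125,-.0375,.0375,.1125,.1875):
        p=proj(c,[[x-np.sin(th)*b,y+np.cos(th)*b,.006]])[0]; cv2.circle(o,tuple(int(q) for q in p),2,(0,255,0),-1)
        print(b,np.round([x-np.sin(th)*b,y+np.cos(th)*b],4))
    (u0,v0,u1,v1)=(255,130,515,300) if c=="scene" else (170,130,435,220)
    cv2.imwrite(f"pics/rack_{c}.png",cv2.resize(o[v0:v1,u0:u1],None,fx=3,fy=3))
E
python3 rackfit.py
```

```text
scene 0.65 [ 0.6245  0.0223 -0.0807] -0.8750923844091465
-0.1875 [ 0.6094 -0.1646]
-0.1125 [ 0.6154 -0.0898]
-0.0375 [ 0.6215 -0.0151]
0.0375 [0.6275 0.0597]
0.1125 [0.6336 0.1344]
0.1875 [0.6396 0.2092]
top 0.63 [ 0.6201  0.02   -0.0855] -0.8778944620004071
-0.1875 [ 0.604  -0.1668]
-0.1125 [ 0.6105 -0.0921]
-0.0375 [ 0.6169 -0.0174]
0.0375 [0.6233 0.0574]
0.1125 [0.6297 0.1321]
0.1875 [0.6361 0.2068]
```

View pics/rack_scene.png

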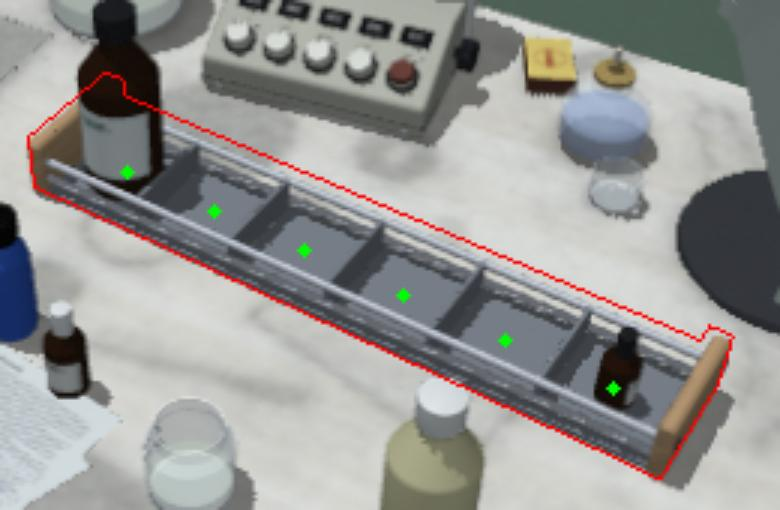

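View pics/rack_top.png

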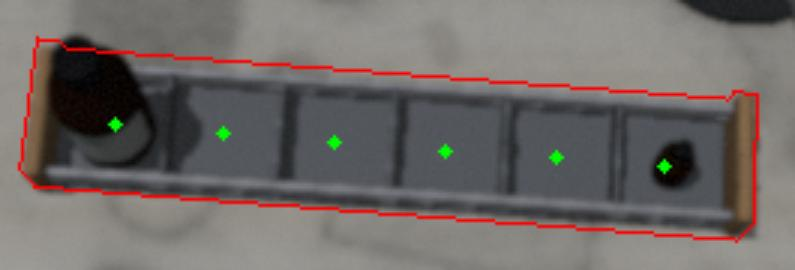

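```bash
cat > plan.py <<'E'
import sys
from h import *
from scipy.spatial.transform import Rotation as Ro
th=-.0835
Rt=np.array([[-np.sin(-th)*1,-np.cos(th),0],[-np.cos(th),-np.sin(th),0],[0,0,-1.]])
Rt[:,0]=np.cross(Rt[:,1],Rt[:,2])
def plan(p):
    s=r.sense(); R0=np.array(s["ee_rot"])
    d=R0.T@(np.array(p)-s["tcp_pos"])/.3
    t=np.degrees(Ro.from_matrix(R0.T@Rt).as_rotvec())/180
    print("t",round(s["time_s"],2),"tcp",s["tcp_pos"].round(4),"w",round(s["gripper_width"],3),"F",s["wrist_force"].round(1)," SHIFT",d.round(4)," TURN",t.round(4),"J",s["joints"].round(0))
plan([float(a) for a in sys.argv[1:4]])
E
python3 plan.py .4535 .136 .2
```

```text
t 1.3 tcp [0.1822 0.5979 0.2395] w 0.999 F [ 0.1 -0.1  0.8]  SHIFT [1.3139 1.209  0.1318]  TURN [ 0.     -0.      0.4324] J [ 88.  22.   0.   0. -68. -15.]
```

```bash
python3 -m creep '[[1,0.1,0.09,0,0,0,0.04],[1,0.2,0.18,0,0,0,0.08],[1,0.3,0.28,0,0,0,0.12],[1,0.4,0.37,0,0,0,0.16],[1,0.5,0.46,0,0,0,0.2]]'; python3 plan.py .4535 .136 .2
```

```text
time_s: 1.72
tcp_pos: [0.2859, 0.4203, 0.2397]
ee_rot: [[0.601, -0.799, 0.0], [-0.799, -0.601, 0.0], [-0.0, -0.0, -1.0]]
wrist_force: [1.0, 0.9, 0.5]
gripper_width: 1.004
t 1.72 tcp [0.2859 0.4203 0.2397] w 1.004 F [1.  0.9 0.5]  SHIFT [1.0931 0.1229 0.1323]  TURN [-1.000e-04  1.000e-04  2.318e-01] J [ 74.  11. -16.   0. -64. -37.]
```

```bash
python3 -m creep '[[1,0.13,0.01,0,0,0,0.04],[1,0.27,0.03,0,0,0,0.08],[1,0.4,0.045,0,0,0,0.12],[1,0.54,0.06,0,0,0,0.16],[1,0.67,0.075,0,0,0,0.2]]'; python3 plan.py .4535 .136 .18
```

```text
time_s: 2.13
tcp_pos: [0.3893, 0.2442, 0.2402]
ee_rot: [[0.019, -1.0, 0.001], [-1.0, -0.019, 0.001], [-0.001, -0.001, -1.0]]
wrist_force: [0.6, 0.2, 0.2]
gripper_width: 0.999
t 2.13 tcp [0.3893 0.2442 0.2402] w 0.999 F [0.6 0.2 0.2]  SHIFT [ 0.365  -0.2067  0.2004]  TURN [-0.0003  0.0003  0.0327] J [ 52.   6. -22.   0. -63. -51.]
```

```bash
python3 -m creep '[[0.7,0.12,-0.07,0.07,0,0,0.03],[0.7,0.24,-0.14,0.13,0,0,0.033],[0.7,0.365,-0.207,0.2,0,0,0.033],[0.7,0.365,-0.207,0.2,0,0,0.033],[0.7,0.365,-0.207,0.2,0,0,0.033]]'; python3 plan.py .453 .136 .05
python3 - <<'E'
from h import *
for c in("scene","top"): cv2.imwrite(f"pics/{c}1.png",r.capture(c))
a=cv2.imread("pics/scene1.png")[120:290,170:400];b=cv2.imread("pics/top1.png")[180:350,130:360]
cv2.imwrite("pics/c3.png",cv2.resize(np.vstack([a,b]),None,fx=1.75,fy=1.75))
E
```

```text
time_s: 2.55
tcp_pos: [0.4535, 0.1328, 0.1782]
ee_rot: [[-0.089, -0.996, -0.003], [-0.996, 0.089, -0.001], [0.002, 0.003, -1.0]]
wrist_force: [-0.0, 0.1, -0.4]
gripper_width: 0.737
t 2.55 tcp [0.4535 0.1328 0.1782] w 0.737 F [-0.   0.1 -0.4]  SHIFT [-0.0111  0.0013  0.4272]  TURN [ 0.0008 -0.0005 -0.0018] J [ 36.  11. -25.  -0. -54. -41.]
```

View pics/c3.png

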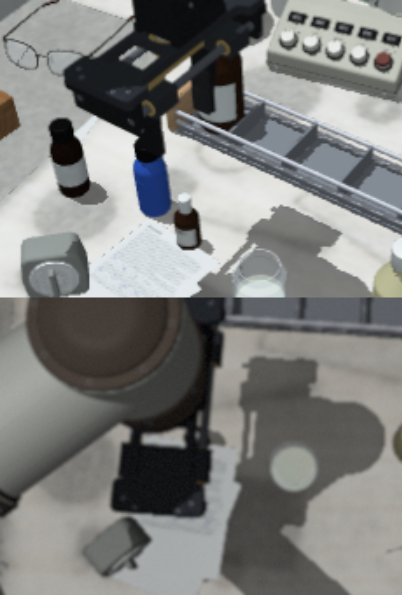

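```bash
python3 -m creep '[[0.7,-0.011,0.001,0.1,0,0,0],[0.7,-0.011,0.001,0.2,0,0,0],[0.7,-0.011,0.001,0.3,0,0,0],[0.7,-0.011,0.001,0.38,0,0,0],[0.7,-0.011,0.001,0.427,0,0,0]]'; python3 plan.py .453 .136 .05
```

```text
time_s: 3.07
tcp_pos: [0.453, 0.14, 0.0505]
ee_rot: [[-0.084, -0.996, -0.0], [-0.996, 0.084, 0.0], [0.0, 0.0, -1.0]]
wrist_force: [-0.4, -0.6, -0.1]
gripper_width: 0.701
t 3.07 tcp [0.453  0.14   0.0505] w 0.701 F [-0.4 -0.6 -0.1]  SHIFT [ 0.0132 -0.0012  0.0018]  TURN [ 0.0002 -0.     -0.0001] J [ 37.  21. -34.  -0. -35. -42.]
```

```bash
python3 -m creep '[[0.7,0.013,0,0,0,0,0],[0.7,0.013,0,0,0,0,0],[0,0.013,0,0,0,0,0],[0,0.013,0,0,0,0,0],[0,0.013,0,0,0,0,0]]'; python3 plan.py .453 .136 .05
```

```text
time_s: 3.48
tcp_pos: [0.4535, 0.1369, 0.0519]
ee_rot: [[-0.083, -0.997, 0.002], [-0.997, 0.083, 0.002], [-0.002, -0.002, -1.0]]
wrist_force: [-0.6, -0.2, -0.5]
gripper_width: 0.551
t 3.48 tcp [0.4535 0.1369 0.0519] w 0.551 F [-0.6 -0.2 -0.5]  SHIFT [0.0032 0.0013 0.0065]  TURN [-0.0007  0.0007  0.0001] J [ 37.  21. -34.  -0. -35. -41.]
```

```bash
python3 -m creep '[[0,0,0,0,0,0,0],[0,0,0,0,0,0,0],[0,0,0,0,0,0,0],[0,0,0,0,0,0,0],[0,0,0,0,0,0,0]]'; python3 plan.py .453 .136 .05
```

```text
time_s: 3.9
tcp_pos: [0.4537, 0.137, 0.0522]
ee_rot: [[-0.083, -0.997, 0.003], [-0.997, 0.083, 0.002], [-0.002, -0.003, -1.0]]
wrist_force: [-0.7, 0.1, 3.2]
gripper_width: 0.305
t 3.9 tcp [0.4537 0.137  0.0522] w 0.305 F [-0.7  0.1  3.2]  SHIFT [0.0034 0.002  0.0075]  TURN [-0.0008  0.0007  0.0001] J [ 37.  21. -34.  -0. -35. -41.]
```

```bash
python3 -m creep '[[0,0,0,0,0,0,0],[0,0,0,0,0,0,0],[0,0,0,-0.1,0,0,0],[0,0,0,-0.22,0,0,0],[0,0,0,-0.34,0,0,0]]'; python3 plan.py .61 -.091 .155
```

```text
time_s: 4.32
tcp_pos: [0.4525, 0.1362, 0.1545]
ee_rot: [[-0.083, -0.997, -0.0], [-0.997, 0.083, 0.0], [-0.0, 0.0, -1.0]]
wrist_force: [2.0, 1.4, 0.0]
gripper_width: 0.298
t 4.32 tcp [0.4525 0.1362 0.1545] w 0.298 F [2.  1.4 0. ]  SHIFT [ 0.7109 -0.586  -0.0019]  TURN [0.0001 0.     0.0001] J [ 37.  12. -27.  -0. -50. -41.]
```

```bash
python3 -m creep '[[0,0.08,-0.06,0,0,0,0],[0,0.18,-0.15,0,0,0,0],[0,0.28,-0.23,0,0,0,0],[0,0.38,-0.31,0,0,0,0],[0,0.48,-0.39,0,0,0,0]]';  python3 plan.py .612 -.091 .155
```

```text
time_s: 4.73
tcp_pos: [0.5577, -0.0186, 0.1542]
ee_rot: [[-0.083, -0.997, -0.001], [-0.997, 0.083, 0.0], [-0.0, 0.001, -1.0]]
wrist_force: [0.7, -0.3, -0.3]
gripper_width: 0.297
t 4.73 tcp [ 0.5577 -0.0186  0.1542] w 0.297 F [ 0.7 -0.3 -0.3]  SHIFT [ 0.2254 -0.2005 -0.0027]  TURN [0.0002 0.0001 0.0001] J [ 15.  20. -16.  -0. -54. -19.]
```

```bash
python3 -m creep '[[0,0.08,-0.07,0,0,0,0],[0,0.16,-0.14,0,0,0,0],[0,0.225,-0.2,0,0,0,0],[0,0.225,-0.2,0,0,0,0],[0,0.225,-0.2,0,0,0,0]]';  python3 plan.py .612 -.091 .058
python3 - <<'E'
from h import *
for c in("scene","top"): cv2.imwrite(f"pics/{c}2.png",r.capture(c))
a=cv2.imread("pics/scene2.png")[120:290,300:530];b=cv2.imread("pics/top2.png")[120:290,230:460]
cv2.imwrite("pics/c4.png",cv2.resize(np.vstack([a,b]),None,fx=1.75,fy=1.75))
E
```

```text
time_s: 5.15
tcp_pos: [0.6117, -0.0921, 0.1528]
ee_rot: [[-0.086, -0.996, -0.003], [-0.996, 0.086, 0.0], [-0.0, 0.003, -1.0]]
wrist_force: [0.1, 0.1, -0.5]
gripper_width: 0.3
t 5.15 tcp [ 0.6117 -0.0921  0.1528] w 0.3 F [ 0.1  0.1 -0.5]  SHIFT [-0.0036 -0.0015  0.316 ]  TURN [ 0.0009  0.0001 -0.0008] J [  6.  26.  -7.  -0. -57. -11.]
```

View pics/c4.png

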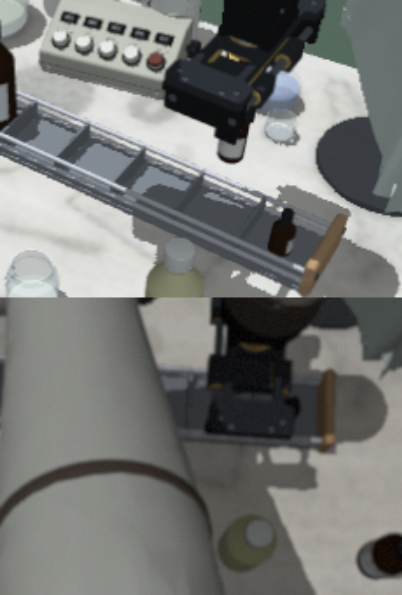

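```bash
python3 -m creep '[[0,-0.003,-0.001,0.1,0,0,0],[0,-0.003,-0.001,0.2,0,0,0],[0,-0.003,-0.001,0.26,0,0,0],[0,-0.003,-0.001,0.29,0,0,0],[0,-0.003,-0.001,0.31,0,0,0]]';  python3 plan.py .612 -.091 .057
```

```text
time_s: 5.67
tcp_pos: [0.6103, -0.0887, 0.0594]
ee_rot: [[-0.081, -0.997, -0.004], [-0.997, 0.081, 0.0], [0.0, 0.004, -1.0]]
wrist_force: [-0.9, -1.0, -0.4]
gripper_width: 0.302
t 5.67 tcp [ 0.6103 -0.0887  0.0594] w 0.302 F [-0.9 -1.  -0.4]  SHIFT [ 0.0072 -0.0064  0.0081]  TURN [ 0.0014 -0.      0.0006] J [  7.  31. -13.  -0. -46. -11.]
```

```bash
python3 -m creep '[[0,0.005,-0.005,0.006,0,0,0],[0,0.005,-0.005,0.008,0,0,0],[0,0.005,-0.005,0.008,0,0,0]]';  python3 plan.py .612 -.091 .057
```

```text
time_s: 5.92
tcp_pos: [0.6126, -0.0899, 0.0585]
ee_rot: [[-0.081, -0.997, -0.001], [-0.997, 0.081, 0.0], [-0.0, 0.001, -1.0]]
wrist_force: [0.7, 1.1, 0.3]
gripper_width: 0.297
t 5.92 tcp [ 0.6126 -0.0899  0.0585] w 0.297 F [0.7 1.1 0.3]  SHIFT [0.0039 0.0018 0.0049]  TURN [0.0005 0.0001 0.0009] J [  7.  32. -13.  -0. -46. -11.]
```

```bash
python3 -m creep '[[0,0.002,0.001,0.006,0,0,0],[0,0.002,0.001,0.006,0,0,0],[0,0.002,0.001,0.006,0,0,0]]';  python3 plan.py .612 -.091 .057
```

```text
time_s: 6.17
tcp_pos: [0.6128, -0.0903, 0.0583]
ee_rot: [[-0.08, -0.997, 0.0], [-0.997, 0.08, 0.0], [-0.0, -0.0, -1.0]]
wrist_force: [-1.8, 1.9, 5.9]
gripper_width: 0.304
t 6.17 tcp [ 0.6128 -0.0903  0.0583] w 0.304 F [-1.8  1.9  5.9]  SHIFT [0.0025 0.0023 0.0044]  TURN [-0.0001  0.0001  0.001 ] J [  7.  32. -13.  -0. -46. -11.]
```

```bash
python3 -m creep '[[0.55,0,0,0,0,0,0],[0.55,0,0,0,0,0,0],[0.55,0,0,0,0,0,0],[0.55,0,0,0,0,0,0],[0.55,0,0,0,0,0,0]]';python3 -m creep '[[0.55,0,0,-0.04,0,0,0],[0.55,0,0,-0.14,0,0,0],[0.55,0,0,-0.26,0,0,0],[0.7,0,0,-0.36,0,0,0],[0.7,0,0,-0.42,0,0,0]]';  python3 plan.py .459 .298 .175
```

```text
time_s: 6.58
tcp_pos: [0.6128, -0.0904, 0.0581]
ee_rot: [[-0.08, -0.997, 0.0], [-0.997, 0.08, 0.0], [-0.0, -0.0, -1.0]]
wrist_force: [0.0, -0.2, 0.2]
gripper_width: 0.528
time_s: 7.0
tcp_pos: [0.6144, -0.0907, 0.1893]
ee_rot: [[-0.08, -0.997, 0.007], [-0.997, 0.08, -0.0], [-0.0, -0.007, -1.0]]
wrist_force: [0.7, 0.2, 0.0]
gripper_width: 0.631
t 7.0 tcp [ 0.6144 -0.0907  0.1893] w 0.631 F [0.7 0.2 0. ]  SHIFT [-1.2502  0.6199  0.0437]  TURN [-0.0023  0.0001  0.0012] J [  7.  24.  -5.   0. -61. -11.]
```

```bash
python3 -m creep '[[0.7,-0.1,0.06,0,0,0,0],[0.7,-0.22,0.12,0,0,0,0],[0.7,-0.34,0.18,0,0,0,0],[0.7,-0.46,0.24,0,0,0,0],[0.7,-0.58,0.3,0,0,0,0]]';python3 plan.py .459 .298 .175
python3 - <<'E'
from h import *
for c in("scene","top"): cv2.imwrite(f"pics/{c}3.png",r.capture(c))
a=cv2.imread("pics/scene3.png")[150:320,300:530];b=cv2.imread("pics/top3.png")[120:290,230:460]
cv2.imwrite("pics/c5.png",cv2.resize(np.vstack([a,b]),None,fx=1.75,fy=1.75))
E
```

```text
time_s: 7.42
tcp_pos: [0.5378, 0.0912, 0.1898]
ee_rot: [[-0.08, -0.997, 0.008], [-0.997, 0.08, 0.0], [-0.001, -0.008, -1.0]]
wrist_force: [0.8, -0.4, -0.6]
gripper_width: 0.7
t 7.42 tcp [0.5378 0.0912 0.1898] w 0.7 F [ 0.8 -0.4 -0.6]  SHIFT [-0.6659  0.3175  0.0473]  TURN [-0.0027  0.0003  0.001 ] J [ 27.  17. -15.   0. -58. -32.]
```

View pics/c5.png

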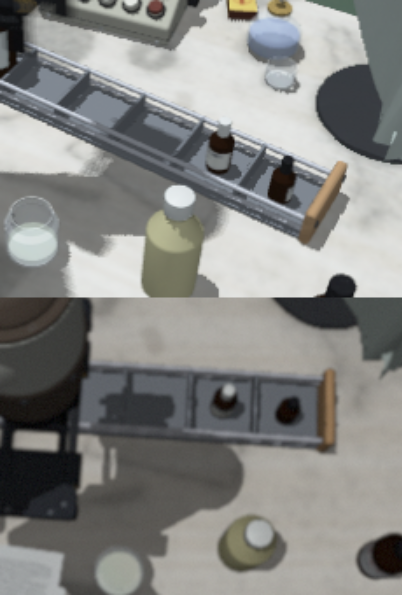

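Dropper stands upright and centred in its bay (crop scene ~(220,145), top ~(225,400)). Now the amber bottle.

```bash
python3 -m creep '[[0.75,-0.13,0.06,0.01,-0.002,0,0],[0.75,-0.25,0.12,0.02,-0.002,0,0],[0.75,-0.37,0.18,0.03,-0.002,0,0],[0.75,-0.49,0.24,0.04,-0.002,0,0],[0.75,-0.6,0.29,0.047,-0.002,0,0]]';python3 plan.py .459 .298 .175
```

```text
time_s: 7.93
tcp_pos: [0.4628, 0.2814, 0.1762]
ee_rot: [[-0.073, -0.997, 0.003], [-0.997, 0.073, 0.002], [-0.002, -0.003, -1.0]]
wrist_force: [0.7, 0.3, -1.0]
gripper_width: 0.752
t 7.93 tcp [0.4628 0.2814 0.1762] w 0.752 F [ 0.7  0.3 -1. ]  SHIFT [-0.0542  0.0168  0.0042]  TURN [-0.0009  0.0007  0.0032] J [ 48.  17. -17.   0. -56. -53.]
```

```bash
python3 -m creep '[[0.75,-0.066,0.03,0,0,0,0],[0.75,-0.066,0.03,0,0,0,0],[0.75,-0.066,0.03,0,0,0,0]]';python3 plan.py .459 .298 .048
python3 - <<'E'
from h import *
for c in("scene","top"): cv2.imwrite(f"pics/{c}4.png",r.capture(c))
a=cv2.imread("pics/scene4.png")[120:290,130:360];b=cv2.imread("pics/top4.png")[180:350,80:310]
cv2.imwrite("pics/c6.png",cv2.resize(np.vstack([a,b]),None,fx=1.75,fy=1.75))
E
```

```text
time_s: 8.18
tcp_pos: [0.4552, 0.3026, 0.1768]
ee_rot: [[-0.071, -0.997, 0.003], [-0.997, 0.071, 0.002], [-0.003, -0.003, -1.0]]
wrist_force: [1.0, -0.5, -0.8]
gripper_width: 0.752
t 8.18 tcp [0.4552 0.3026 0.1768] w 0.752 F [ 1.  -0.5 -0.8]  SHIFT [ 0.0154 -0.0122  0.4292]  TURN [-0.001   0.0008  0.0039] J [ 51.  18. -16.   0. -56. -55.]
```

View pics/c6.png

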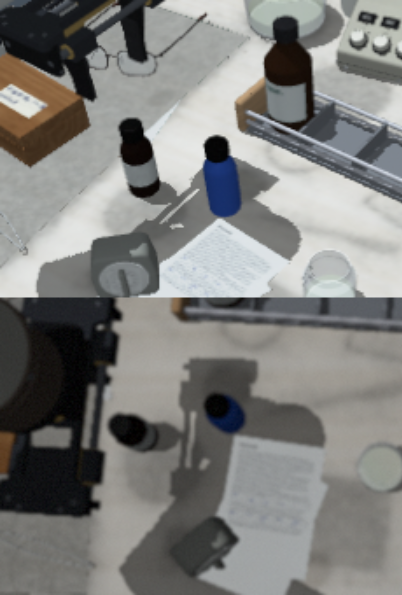

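```bash
python3 -m creep '[[0.75,0.015,-0.012,0.04,0,0,0.004],[0.75,0.015,-0.012,0.15,0,0,0.004],[0.75,0.015,-0.012,0.26,0,0,0.004],[0.75,0.015,-0.012,0.36,0,0,0.004],[0.75,0.015,-0.012,0.427,0,0,0.004]]';python3 plan.py .459 .298 .048
```

```text
time_s: 8.7
tcp_pos: [0.459, 0.2937, 0.0461]
ee_rot: [[-0.09, -0.996, 0.0], [-0.996, 0.09, -0.0], [0.0, -0.0, -1.0]]
wrist_force: [0.3, -0.5, -0.1]
gripper_width: 0.749
t 8.7 tcp [0.459  0.2937 0.0461] w 0.749 F [ 0.3 -0.5 -0.1]  SHIFT [-0.0141  0.0012 -0.0062]  TURN [-0.0002 -0.0001 -0.002 ] J [ 50.  27. -24.   0. -39. -55.]
```

```bash
python3 -m creep '[[0.75,-0.012,0.001,-0.006,0,0,0],[0.6,-0.012,0.001,-0.006,0,0,0],[0,-0.012,0.001,-0.006,0,0,0],[0,-0.012,0.001,-0.006,0,0,0],[0,-0.012,0.001,-0.006,0,0,0]]';python3 -m creep '[[0,0,0,0,0,0,0],[0,0,0,0,0,0,0],[0,0,0,0,0,0,0],[0,0,0,0,0,0,0]]';python3 plan.py .459 .298 .048
```

```text
time_s: 9.12
tcp_pos: [0.46, 0.2979, 0.0497]
ee_rot: [[-0.09, -0.996, 0.003], [-0.996, 0.09, 0.002], [-0.002, -0.003, -1.0]]
wrist_force: [0.0, 0.2, -0.5]
gripper_width: 0.534
time_s: 9.45
tcp_pos: [0.4605, 0.2985, 0.051]
ee_rot: [[-0.089, -0.996, 0.005], [-0.996, 0.089, 0.003], [-0.004, -0.004, -1.0]]
wrist_force: [-0.5, -1.2, 6.6]
gripper_width: 0.404
t 9.45 tcp [0.4605 0.2985 0.051 ] w 0.404 F [-0.5 -1.2  6.6]  SHIFT [0.0023 0.0048 0.0101]  TURN [-0.0014  0.0012 -0.0019] J [ 50.  27. -24.   0. -39. -55.]
```

```bash
python3 -m creep '[[0,0,0,0,0,0,0],[0,0,0,-0.03,0,0,0],[0,0,0,-0.12,0,0,0],[0,0,0,-0.24,0,0,0],[0,0,0,-0.36,0,0,0]]';python3 plan.py .618 -.016 .155
```

```text
time_s: 9.87
tcp_pos: [0.4593, 0.2974, 0.1597]
ee_rot: [[-0.089, -0.996, 0.002], [-0.996, 0.089, 0.001], [-0.001, -0.002, -1.0]]
wrist_force: [0.7, 0.8, -0.4]
gripper_width: 0.403
t 9.87 tcp [0.4593 0.2974 0.1597] w 0.403 F [ 0.7  0.8 -0.4]  SHIFT [ 0.9933 -0.6203  0.0159]  TURN [-0.0008  0.0004 -0.0019] J [ 50.  19. -17.   0. -54. -55.]
```

```bash
python3 -m creep '[[0,0.06,-0.03,-0.05,0,0,0],[0,0.16,-0.1,-0.07,0,0,0],[0,0.27,-0.17,-0.07,0,0,0],[0,0.38,-0.24,-0.07,0,0,0],[0,0.5,-0.31,-0.07,0,0,0]]';python3 plan.py .618 -.016 .155
```

```text
time_s: 10.28
tcp_pos: [0.5387, 0.1386, 0.1815]
ee_rot: [[-0.088, -0.996, 0.003], [-0.996, 0.088, 0.002], [-0.002, -0.003, -1.0]]
wrist_force: [0.5, 0.5, -0.6]
gripper_width: 0.405
t 10.28 tcp [0.5387 0.1386 0.1815] w 0.405 F [ 0.5  0.5 -0.6]  SHIFT [ 0.4903 -0.3083  0.0882]  TURN [-0.0009  0.0007 -0.0015] J [ 31.  18. -14.   0. -57. -36.]
```

```bash
python3 -m creep '[[0,0.1,-0.06,0,0,0,0],[0,0.21,-0.13,0,0,0,0],[0,0.32,-0.2,0.02,0,0,0],[0,0.42,-0.26,0.04,0,0,0],[0,0.49,-0.308,0.06,0,0,0]]';python3 -m creep '[[0,0,0,0,0,0,0],[0,0,0,0,0,0,0]]';python3 plan.py .618 -.016 .058
```

```text
time_s: 10.7
tcp_pos: [0.6183, -0.0187, 0.1634]
ee_rot: [[-0.09, -0.996, 0.003], [-0.996, 0.09, 0.002], [-0.002, -0.003, -1.0]]
wrist_force: [0.1, 1.1, -1.2]
gripper_width: 0.403
time_s: 10.87
tcp_pos: [0.618, -0.0203, 0.1625]
ee_rot: [[-0.093, -0.996, 0.001], [-0.996, 0.093, 0.002], [-0.002, -0.0, -1.0]]
wrist_force: [0.1, 0.4, -1.3]
gripper_width: 0.405
t 10.87 tcp [ 0.618  -0.0203  0.1625] w 0.405 F [ 0.1  0.4 -1.3]  SHIFT [-0.0137  0.0015  0.3484]  TURN [-0.0002  0.0005 -0.0031] J [ 13.  25.  -7.  -0. -58. -18.]
```

```bash
python3 -m creep '[[0,-0.014,0.001,0.05,0,0,-0.003],[0,-0.014,0.001,0.15,0,0,-0.003],[0,-0.014,0.001,0.25,0,0,-0.003],[0,-0.014,0.001,0.31,0,0,-0.003],[0,-0.014,0.001,0.34,0,0,-0.003]]';python3 plan.py .618 -.016 .057
```

```text
time_s: 11.28
tcp_pos: [0.6159, -0.0148, 0.0582]
ee_rot: [[-0.082, -0.997, -0.004], [-0.997, 0.082, 0.001], [-0.001, 0.004, -1.0]]
wrist_force: [-0.0, 0.6, -1.0]
gripper_width: 0.404
t 11.28 tcp [ 0.6159 -0.0148  0.0582] w 0.404 F [-0.   0.6 -1. ]  SHIFT [ 0.0036 -0.0074  0.0038]  TURN [0.0014 0.0003 0.0003] J [ 14.  31. -13.  -0. -46. -18.]
```

```bash
python3 -m creep '[[0,0.004,-0.005,0.003,0.001,0,0],[0,0.004,-0.005,0.003,0.001,0,0],[0,0.004,-0.005,0.003,0.001,0,0]]';python3 plan.py .618 -.016 .056
```

```text
time_s: 11.53
tcp_pos: [0.6182, -0.0153, 0.0587]
ee_rot: [[-0.081, -0.997, 0.002], [-0.997, 0.081, 0.001], [-0.001, -0.002, -1.0]]
wrist_force: [-0.3, 0.9, -0.2]
gripper_width: 0.406
t 11.53 tcp [ 0.6182 -0.0153  0.0587] w 0.406 F [-0.3  0.9 -0.2]  SHIFT [0.0026 0.0006 0.009 ]  TURN [-0.0005  0.0005  0.0007] J [ 14.  31. -13.  -0. -46. -18.]
```

```bash
python3 -m creep '[[0,0.002,0,0.006,0,0,0],[0,0.002,0,0.006,0,0,0],[0,0.002,0,0.006,0,0,0]]';python3 plan.py .618 -.016 .056
```

```text
time_s: 11.78
tcp_pos: [0.6186, -0.0157, 0.0577]
ee_rot: [[-0.081, -0.997, 0.003], [-0.997, 0.081, 0.002], [-0.002, -0.003, -1.0]]
wrist_force: [0.3, -0.0, -1.0]
gripper_width: 0.402
t 11.78 tcp [ 0.6186 -0.0157  0.0577] w 0.402 F [ 0.3 -0.  -1. ]  SHIFT [0.0012 0.0018 0.0056]  TURN [-0.001   0.0006  0.0007] J [ 13.  32. -13.  -0. -45. -18.]
```

```bash
python3 -m creep '[[0,0,0,0.007,0,0,0],[0,0,0,0.007,0,0,0],[0,0,0,0.007,0,0,0]]';python3 plan.py .618 -.016 .056
```

```text
time_s: 12.03
tcp_pos: [0.6188, -0.0158, 0.057]
ee_rot: [[-0.081, -0.997, 0.004], [-0.997, 0.081, 0.001], [-0.002, -0.004, -1.0]]
wrist_force: [-2.2, 1.0, 5.8]
gripper_width: 0.401
t 12.03 tcp [ 0.6188 -0.0158  0.057 ] w 0.401 F [-2.2  1.   5.8]  SHIFT [0.0009 0.0027 0.0035]  TURN [-0.0013  0.0006  0.0008] J [ 13.  32. -13.  -0. -45. -18.]
```

Contact; release and go to the brown bottle.

```bash
python3 -m creep '[[0.65,0,0,0,0,0,0],[0.65,0,0,0,0,0,0],[0.65,0,0,0,0,0,0],[0.65,0,0,0,0,0,0],[0.65,0,0,0,0,0,0]]';python3 -m creep '[[0.65,0,0,-0.05,0,0,0],[0.65,0,0,-0.15,0,0,0],[0.65,0,0,-0.26,0,0,0],[0.7,0,0,-0.38,0,0,0],[0.85,0,0,-0.5,0,0,0]]';  python3 plan.py .431 -.2625 .21
```

```text
time_s: 12.45
tcp_pos: [0.6188, -0.0158, 0.0568]
ee_rot: [[-0.081, -0.997, 0.004], [-0.997, 0.081, 0.001], [-0.002, -0.004, -1.0]]
wrist_force: [-0.5, -0.2, 0.5]
gripper_width: 0.627
time_s: 12.87
tcp_pos: [0.6178, -0.0162, 0.208]
ee_rot: [[-0.081, -0.997, 0.003], [-0.997, 0.081, 0.001], [-0.001, -0.003, -1.0]]
wrist_force: [1.1, -0.0, -0.9]
gripper_width: 0.711
t 12.87 tcp [ 0.6178 -0.0162  0.208 ] w 0.711 F [ 1.1 -0.  -0.9]  SHIFT [ 0.8688  0.5541 -0.0093]  TURN [-0.0008  0.0004  0.0008] J [ 13.  23.  -3.  -0. -64. -18.]
```

```bash
python3 -m creep '[[0.85,0.08,0.05,0,0,0,0],[0.85,0.19,0.12,0,0,0,0],[0.85,0.3,0.19,0,0,0,0],[0.85,0.41,0.26,0,0,0,0],[0.85,0.52,0.33,0,0,0,0]]';python3 plan.py .431 -.2625 .21
```

```text
time_s: 13.28
tcp_pos: [0.5051, -0.1647, 0.2075]
ee_rot: [[-0.08, -0.997, 0.003], [-0.997, 0.08, 0.001], [-0.001, -0.003, -1.0]]
wrist_force: [0.4, -1.6, 0.2]
gripper_width: 0.847
t 13.28 tcp [ 0.5051 -0.1647  0.2075] w 0.847 F [ 0.4 -1.6  0.2]  SHIFT [ 0.3449  0.2202 -0.0093]  TURN [-0.0008  0.0004  0.001 ] J [ -1.  14. -16.  -0. -60.  -4.]
```

```bash
python3 -m creep '[[0.85,0.11,0.07,0,0,0,0],[0.85,0.22,0.14,0,0,0,0],[0.85,0.32,0.2,0,0,0,0],[0.85,0.344,0.22,0,0,0,0],[0.85,0.344,0.22,0,0,0,0]]';python3 plan.py .431 -.2625 .093
python3 - <<'E'
from h import *
for c in("scene","top"): cv2.imwrite(f"pics/{c}5.png",r.capture(c))
a=cv2.imread("pics/scene5.png")[150:400,240:540];b=cv2.imread("pics/top5.png")[120:330,160:500]
cv2.imwrite("pics/c7.png",np.vstack([cv2.resize(a,(420,350)),cv2.resize(b,(420,259))])[:598])
E
```

```text
time_s: 13.7
tcp_pos: [0.4292, -0.2638, 0.2072]
ee_rot: [[-0.084, -0.996, 0.002], [-0.996, 0.084, 0.001], [-0.001, -0.002, -1.0]]
wrist_force: [-0.3, 0.6, -0.2]
gripper_width: 0.854
t 13.7 tcp [ 0.4292 -0.2638  0.2072] w 0.854 F [-0.3  0.6 -0.2]  SHIFT [-0.0041 -0.0046  0.3807]  TURN [-0.0007  0.0005 -0.0002] J [-13.  12. -19.  -0. -59.   8.]
```

View pics/c7.png

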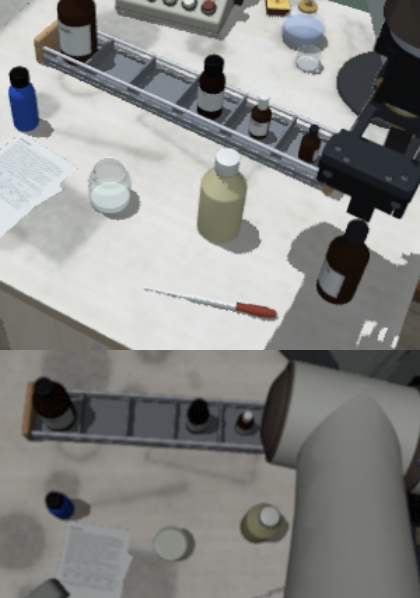

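```bash
python3 -m creep '[[0.85,-0.004,-0.004,0.05,0,0,0],[0.85,-0.004,-0.004,0.15,0,0,0],[0.85,-0.004,-0.004,0.25,0,0,0],[0.85,-0.004,-0.004,0.33,0,0,0],[0.85,-0.004,-0.004,0.38,0,0,0]]';python3 plan.py .431 -.2625 .093
```

```text
time_s: 14.22
tcp_pos: [0.4326, -0.2595, 0.0906]
ee_rot: [[-0.079, -0.997, -0.0], [-0.997, 0.079, 0.002], [-0.002, 0.0, -1.0]]
wrist_force: [-0.3, 0.7, -0.6]
gripper_width: 0.851
t 14.22 tcp [ 0.4326 -0.2595  0.0906] w 0.851 F [-0.3  0.7 -0.6]  SHIFT [ 0.0105  0.0046 -0.0081]  TURN [0.0001 0.0007 0.0014] J [-13.  20. -27.  -0. -43.   8.]
```

```bash
python3 -m creep '[[0.85,0.006,0.003,-0.007,0,0,0],[0.6,0.006,0.003,-0.007,0,0,0],[0,0.006,0.003,-0.007,0,0,0],[0,0.006,0.003,-0.007,0,0,0],[0,0.006,0.003,-0.007,0,0,0]]';python3 -m creep '[[0,0,0,0,0,0,0],[0,0,0,0,0,0,0],[0,0,0,0,0,0,0],[0,0,0,0,0,0,0],[0,0,0,0,0,0,0]]';python3 plan.py .431 -.2625 .093
```

```text
time_s: 14.63
tcp_pos: [0.4326, -0.2612, 0.094]
ee_rot: [[-0.079, -0.997, 0.003], [-0.997, 0.079, 0.002], [-0.002, -0.002, -1.0]]
wrist_force: [0.3, 0.4, 0.2]
gripper_width: 0.634
time_s: 15.05
tcp_pos: [0.4332, -0.2615, 0.095]
ee_rot: [[-0.078, -0.997, 0.004], [-0.997, 0.078, 0.001], [-0.001, -0.004, -1.0]]
wrist_force: [-1.1, 0.7, 6.8]
gripper_width: 0.494
t 15.05 tcp [ 0.4332 -0.2615  0.095 ] w 0.494 F [-1.1  0.7  6.8]  SHIFT [0.0038 0.0071 0.0065]  TURN [-0.0013  0.0004  0.0016] J [-13.  20. -27.  -0. -43.   8.]
```

```bash
python3 -m creep '[[0,0,0,0,0,0,0],[0,0,0,-0.06,0,0,0],[0,0,0,-0.18,0,0,0],[0,0,0,-0.31,0,0,0],[0,0,0,-0.44,0,0,0]]';python3 -m creep '[[0,0,0,-0.04,0,0,0],[0,-0.08,-0.05,-0.04,0,0,0],[0,-0.19,-0.11,-0.04,0,0,0],[0,-0.3,-0.17,-0.04,0,0,0],[0,-0.41,-0.23,-0.04,0,0,0]]';python3 plan.py .624 .058 .24
```

```text
time_s: 15.47
tcp_pos: [0.4316, -0.2613, 0.2274]
ee_rot: [[-0.079, -0.997, 0.001], [-0.997, 0.079, 0.002], [-0.002, -0.001, -1.0]]
wrist_force: [2.7, -0.0, -2.1]
gripper_width: 0.497
time_s: 15.88
tcp_pos: [0.51, -0.1429, 0.2392]
ee_rot: [[-0.08, -0.997, 0.0], [-0.997, 0.08, 0.003], [-0.003, -0.0, -1.0]]
wrist_force: [0.1, -0.8, -1.3]
gripper_width: 0.499
t 15.88 tcp [ 0.51   -0.1429  0.2392] w 0.499 F [ 0.1 -0.8 -1.3]  SHIFT [-0.6978 -0.3252 -0.0009]  TURN [-0.      0.0008  0.0011] J [  2.  13. -13.  -0. -64.  -6.]
```

```bash
python3 -m creep '[[0,-0.11,-0.05,0,0,0,0],[0,-0.23,-0.11,0,0,0,0],[0,-0.35,-0.17,0,0,0,0],[0,-0.47,-0.23,0,0,0,0],[0,-0.59,-0.28,0,0,0,0]]';python3 -m creep '[[0,-0.07,-0.03,0,0,0,0],[0,-0.11,-0.047,0,0,0,0],[0,-0.11,-0.047,0,0,0,0],[0,-0.11,-0.047,0,0,0,0]]';python3 plan.py .624 .058 .104
python3 - <<'E'
from h import *
for c in("scene","top"): cv2.imwrite(f"pics/{c}6.png",r.capture(c))
a=cv2.imread("pics/scene6.png")[80:330,240:540];b=cv2.imread("pics/top6.png")[120:330,160:500]
cv2.imwrite("pics/c8.png",np.vstack([cv2.resize(a,(420,350)),cv2.resize(b,(420,259))])[:598])
E
```

```text
time_s: 16.3
tcp_pos: [0.6084, 0.0287, 0.2385]
ee_rot: [[-0.08, -0.997, -0.001], [-0.997, 0.08, 0.003], [-0.003, 0.001, -1.0]]
wrist_force: [0.4, 0.7, -0.8]
gripper_width: 0.502
time_s: 16.63
tcp_pos: [0.6246, 0.0606, 0.2375]
ee_rot: [[-0.08, -0.997, -0.004], [-0.997, 0.08, 0.002], [-0.002, 0.004, -1.0]]
wrist_force: [-1.6, -0.5, -1.4]
gripper_width: 0.499
t 16.63 tcp [0.6246 0.0606 0.2375] w 0.499 F [-1.6 -0.5 -1.4]  SHIFT [ 0.0096 -0.0005  0.4448]  TURN [0.0012 0.0006 0.0012] J [ 20.  22.   1.  -0. -69. -25.]
```

View pics/c8.png

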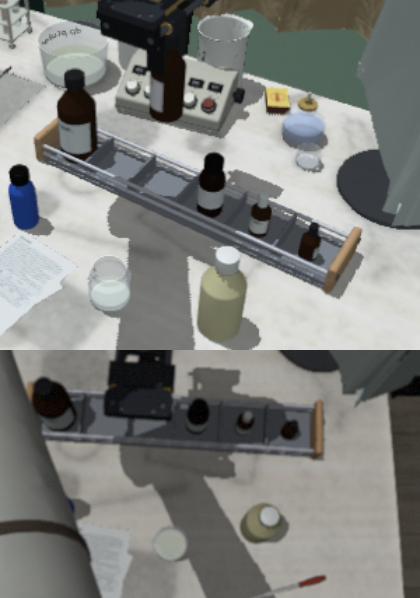

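```bash
python3 -m creep '[[0,0.009,0,0.05,0,0,0],[0,0.009,0,0.15,0,0,0],[0,0.009,0,0.26,0,0,0],[0,0.009,0,0.35,0,0,0],[0,0.009,0,0.41,0,0,0]]';python3 plan.py .624 .058 .101
```

```text
time_s: 17.15
tcp_pos: [0.6216, 0.055, 0.1126]
ee_rot: [[-0.084, -0.996, -0.007], [-0.996, 0.084, 0.002], [-0.001, 0.007, -1.0]]
wrist_force: [-0.0, 0.1, -1.6]
gripper_width: 0.497
t 17.15 tcp [0.6216 0.055  0.1126] w 0.497 F [-0.   0.1 -1.6]  SHIFT [-0.0106 -0.0074  0.0388]  TURN [ 0.0022  0.0004 -0.0002] J [ 20.  28.  -9.  -0. -53. -24.]
```

```bash
python3 -m creep '[[0,-0.007,-0.006,0.02,0.001,0,0],[0,-0.007,-0.006,0.033,0.001,0,0],[0,-0.007,-0.006,0.033,0.001,0,0],[0,-0.007,-0.006,0.033,0.001,0,0]]';python3 plan.py .624 .058 .101
```

```text
time_s: 17.48
tcp_pos: [0.6244, 0.0567, 0.1043]
ee_rot: [[-0.084, -0.996, -0.001], [-0.996, 0.084, 0.002], [-0.002, 0.001, -1.0]]
wrist_force: [0.7, 0.3, -1.1]
gripper_width: 0.5
t 17.48 tcp [0.6244 0.0567 0.1043] w 0.5 F [ 0.7  0.3 -1.1]  SHIFT [-0.0042  0.0017  0.0109]  TURN [ 0.0003  0.0006 -0.0003] J [ 20.  29.  -9.  -0. -52. -25.]
```

```bash
python3 -m creep '[[0,-0.002,0,0.007,0,0,0],[0,-0.002,0,0.007,0,0,0],[0,-0.002,0,0.007,0,0,0]]';python3 plan.py .624 .058 .101
```

```text
time_s: 17.73
tcp_pos: [0.6249, 0.0575, 0.1032]
ee_rot: [[-0.084, -0.996, 0.001], [-0.996, 0.084, 0.003], [-0.003, -0.001, -1.0]]
wrist_force: [0.1, -1.1, -1.0]
gripper_width: 0.503
t 17.73 tcp [0.6249 0.0575 0.1032] w 0.503 F [ 0.1 -1.1 -1. ]  SHIFT [-0.0014  0.0033  0.0075]  TURN [-0.0002  0.0008 -0.0003] J [ 20.  29.  -9.  -0. -52. -25.]
```

```bash
python3 -m creep '[[0,0,0,0.007,0,0,0],[0,0,0,0.007,0,0,0],[0,0,0,0.007,0,0,0]]';python3 plan.py .624 .058 .101
```

```text
time_s: 17.98
tcp_pos: [0.6249, 0.0575, 0.1012]
ee_rot: [[-0.084, -0.996, 0.001], [-0.996, 0.084, 0.003], [-0.003, -0.001, -1.0]]
wrist_force: [-0.2, 0.3, -1.9]
gripper_width: 0.499
t 17.98 tcp [0.6249 0.0575 0.1012] w 0.499 F [-0.2  0.3 -1.9]  SHIFT [-0.0013  0.0031  0.0007]  TURN [-0.0002  0.0008 -0.0002] J [ 20.  29.  -9.  -0. -51. -25.]
```

```bash
python3 -m creep '[[0,0,0,0.006,0,0,0],[0,0,0,0.006,0,0,0],[0,0,0,0.006,0,0,0]]';python3 plan.py .624 .058 .101
```

```text
time_s: 18.23
tcp_pos: [0.625, 0.0576, 0.1011]
ee_rot: [[-0.083, -0.997, 0.002], [-0.997, 0.083, 0.002], [-0.002, -0.001, -1.0]]
wrist_force: [-1.9, 1.0, 6.5]
gripper_width: 0.497
t 18.23 tcp [0.625  0.0576 0.1011] w 0.497 F [-1.9  1.   6.5]  SHIFT [-0.0011  0.0035  0.0003]  TURN [-0.0005  0.0007 -0.    ] J [ 20.  29.  -9.  -0. -51. -25.]
```

```bash
python3 -m creep '[[0.75,0,0,0,0,0,0],[0.75,0,0,0,0,0,0],[0.75,0,0,0,0,0,0],[0.75,0,0,0,0,0,0],[0.75,0,0,0,0,0,0]]';python3 -m creep '[[0.75,0,0,-0.05,0,0,0],[0.75,0,0,-0.15,0,0,0],[0.8,0,0,-0.26,0,0,0],[0.95,0,0,-0.36,0,0,0],[0.95,0,0,-0.42,0,0,0]]';  python3 plan.py .4475 -.109 .22
```

```text
time_s: 18.65
tcp_pos: [0.625, 0.0575, 0.1008]
ee_rot: [[-0.083, -0.997, 0.001], [-0.997, 0.084, 0.002], [-0.002, -0.001, -1.0]]
wrist_force: [0.3, -0.2, 0.1]
gripper_width: 0.729
time_s: 19.07
tcp_pos: [0.6262, 0.0574, 0.2308]
ee_rot: [[-0.083, -0.997, 0.007], [-0.997, 0.083, 0.003], [-0.003, -0.007, -1.0]]
wrist_force: [0.4, 0.7, 0.3]
gripper_width: 0.871
t 19.07 tcp [0.6262 0.0574 0.2308] w 0.871 F [0.4 0.7 0.3]  SHIFT [0.6022 0.5478 0.0303]  TURN [-0.0021  0.001   0.0001] J [ 20.  23.  -0.  -0. -67. -25.]
```

```bash
python3 -m creep '[[0.95,0.08,0.07,0,-0.002,0,0],[0.95,0.17,0.15,0,-0.002,0,0],[0.95,0.26,0.23,0,-0.002,0,0],[0.95,0.35,0.31,0,-0.002,0,0],[0.95,0.44,0.39,0.02,-0.002,0,0]]';python3 plan.py .4475 -.109 .22
python3 - <<'E'
from h import *
for c in("scene","top"):
    cv2.imwrite(f"pics/{c}7.png",r.capture(c))
    for n in("stain_bottle",):
        for d in r.outline_of(c,n)[:3]:
            m=d["pixels"];v,u=np.nonzero(m)
            x,q=fit(c,n,m,np.array([.4475,-.109])); print(c,d["score"],u.mean(),v.mean(),x.round(4),q)
a=cv2.imread("pics/scene7.png")[80:330,240:540];b=cv2.imread("pics/top7.png")[120:330,160:500]
cv2.imwrite("pics/c9.png",np.vstack([cv2.resize(a,(420,350)),cv2.resize(b,(420,259))])[:598])
E
```

```text
time_s: 19.48
tcp_pos: [0.498, -0.0654, 0.2245]
ee_rot: [[-0.082, -0.997, 0.003], [-0.997, 0.082, 0.003], [-0.003, -0.003, -1.0]]
wrist_force: [-0.2, -0.4, 0.7]
gripper_width: 0.949
t 19.48 tcp [ 0.498  -0.0654  0.2245] w 0.949 F [-0.2 -0.4  0.7]  SHIFT [0.1587 0.156  0.0139]  TURN [-0.0009  0.0011  0.0004] J [ 11.  11. -18.  -0. -61. -16.]
top 0.39 306.55172413793105 272.6413793103448 [ 0.4475 -0.109 ] 0.0
```

View pics/c9.png

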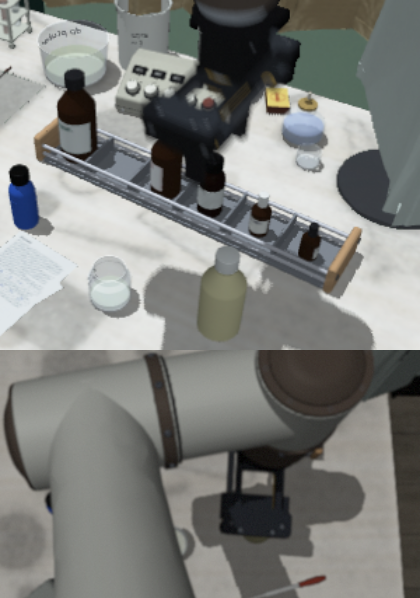

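```bash
python3 - <<'E'
from h import *
o=[]
for c,(u,v) in(("scene",(350,230)),("top",(330,210))):
    im=cv2.imread(f"pics/{c}0.png"); S=5
    cr=cv2.resize(im[v:v+110,u:u+90],None,fx=4,fy=4)
    m=cv2.resize((sil(c,"stain_bottle",.4475,-.109)*255).astype(np.uint8)[v:v+110,u:u+90],None,fx=4,fy=4)
    cn,_=cv2.findContours((m>127).astype(np.uint8),0,1); cv2.drawContours(cr,cn,-1,(0,0,255),1); o.append(cr)
cv2.imwrite("pics/c10.png",np.hstack(o))
E
```

```text
(no output)
```

View pics/c10.png

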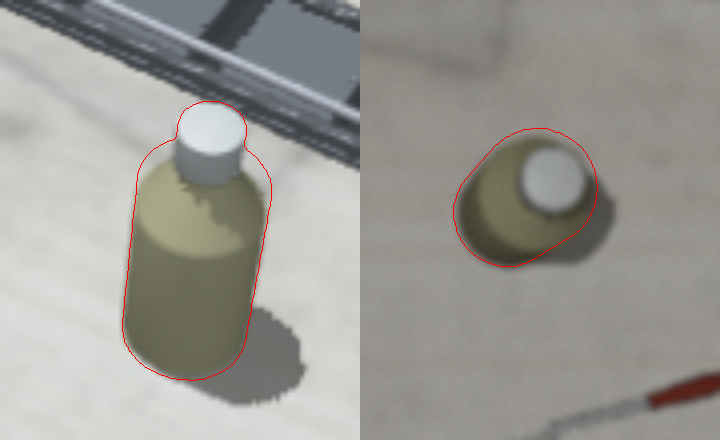

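```bash
python3 -m creep '[[0.97,0.06,0.06,0.01,0,0.001,0],[0.97,0.12,0.12,0.01,0,0.001,0],[0.97,0.159,0.156,0.014,0,0.001,0],[0.97,0.159,0.156,0.014,0,0.001,0],[0.97,0.159,0.156,0.014,0,0.001,0]]';python3 plan.py .4475 -.109 .103
```

```text
time_s: 20.1
tcp_pos: [0.4486, -0.1087, 0.2199]
ee_rot: [[-0.084, -0.996, 0.003], [-0.996, 0.084, -0.0], [-0.0, -0.003, -1.0]]
wrist_force: [0.5, 0.2, 0.2]
gripper_width: 0.97
t 20.1 tcp [ 0.4486 -0.1087  0.2199] w 0.97 F [0.5 0.2 0.2]  SHIFT [0.0014 0.0048 0.3896]  TURN [-0.0009  0.0001 -0.0003] J [  7.   7. -23.   0. -60. -11.]
```

```bash
python3 -m creep '[[0.97,0,0.003,0.05,-0.001,0,0],[0.97,0,0.003,0.15,-0.001,0,0],[0.97,0,0.003,0.25,-0.001,0,0],[0.97,0,0.003,0.33,-0.001,0,0],[0.97,0,0.003,0.38,-0.001,0,0]]';python3 plan.py .4475 -.109 .103
```

```text
time_s: 20.52
tcp_pos: [0.4483, -0.1079, 0.1035]
ee_rot: [[-0.084, -0.997, -0.003], [-0.997, 0.084, 0.0], [0.0, 0.003, -1.0]]
wrist_force: [-0.3, 0.3, 0.3]
gripper_width: 0.968
t 20.52 tcp [ 0.4483 -0.1079  0.1035] w 0.968 F [-0.3  0.3  0.3]  SHIFT [0.0038 0.0024 0.0015]  TURN [ 0.0009 -0.     -0.    ] J [  7.  15. -32.  -0. -42. -11.]
```

```bash
python3 -m creep '[[0.9,0.003,0.002,0,0.001,0,0],[0.7,0.003,0.002,0,0.001,0,0],[0,0.003,0.002,0,0.001,0,0],[0,0.003,0.002,0,0.001,0,0],[0,0.003,0.002,0,0.001,0,0]]';python3 -m creep '[[0,0,0,0,0,0,0],[0,0,0,0,0,0,0],[0,0,0,0,0,0,0],[0,0,0,0,0,0,0],[0,0,0,0,0,0,0]]';python3 plan.py .4475 -.109 .103
```

```text
time_s: 20.93
tcp_pos: [0.4488, -0.1086, 0.1047]
ee_rot: [[-0.083, -0.997, 0.003], [-0.997, 0.083, 0.0], [-0.0, -0.003, -1.0]]
wrist_force: [0.5, -0.7, -0.2]
gripper_width: 0.684
time_s: 21.35
tcp_pos: [0.4492, -0.1086, 0.1053]
ee_rot: [[-0.083, -0.997, 0.004], [-0.997, 0.083, -0.0], [-0.0, -0.004, -1.0]]
wrist_force: [-1.5, 0.0, 4.2]
gripper_width: 0.602
t 21.35 tcp [ 0.4492 -0.1086  0.1053] w 0.602 F [-1.5  0.   4.2]  SHIFT [0.0017 0.0054 0.0076]  TURN [-0.0014  0.0001  0.0002] J [  7.  15. -32.   0. -42. -11.]
```

```bash
python3 -m creep '[[0,0,0,0,0,0,0],[0,0,0,-0.06,0,0,0],[0,0,0,-0.18,0,0,0],[0,0,0,-0.31,0,0,0],[0,0,0,-0.44,0,0,0]]';python3 -m creep '[[0,0,0,-0.1,0,0,0],[0,-0.08,-0.04,-0.1,0,0,0],[0,-0.19,-0.1,-0.1,0,0,0],[0,-0.3,-0.16,-0.1,0,0,0],[0,-0.41,-0.22,-0.1,0,0,0]]';python3 plan.py .6305 .132 .265
```

```text
time_s: 21.77
tcp_pos: [0.4473, -0.1086, 0.2376]
ee_rot: [[-0.083, -0.997, 0.001], [-0.997, 0.083, 0.0], [-0.0, -0.001, -1.0]]
wrist_force: [2.2, -0.2, -2.1]
gripper_width: 0.603
time_s: 22.18
tcp_pos: [0.5232, 0.0097, 0.267]
ee_rot: [[-0.084, -0.996, -0.0], [-0.996, 0.084, 0.001], [-0.001, 0.0, -1.0]]
wrist_force: [0.8, -0.5, -2.2]
gripper_width: 0.603
t 22.18 tcp [0.5232 0.0097 0.267 ] w 0.603 F [ 0.8 -0.5 -2.2]  SHIFT [-0.4366 -0.322   0.0069]  TURN [ 0.0001  0.0002 -0.0003] J [ 19.  11. -11.  -0. -68. -24.]
```

```bash
python3 -m creep '[[0,-0.1,-0.07,0,0,0,0],[0,-0.2,-0.15,0,0,0,0],[0,-0.3,-0.22,0,0,0,0],[0,-0.39,-0.285,0,0,0,0],[0,-0.43,-0.32,0,0,0,0]]';python3 -m creep '[[0,-0.007,-0.002,0,0,0,0],[0,-0.007,-0.002,0,0,0,0],[0,-0.007,-0.002,0,0,0,0]]';python3 plan.py .6305 .132 .115
python3 - <<'E'
from h import *
for c in("scene","top"): cv2.imwrite(f"pics/{c}8.png",r.capture(c))
a=cv2.imread("pics/scene8.png")[60:310,240:540];b=cv2.imread("pics/top8.png")[80:290,160:500]
cv2.imwrite("pics/c11.png",np.vstack([cv2.resize(a,(420,350)),cv2.resize(b,(400,247)) if 0 else cv2.resize(b,(420,250))]))
E
```

```text
time_s: 22.6
tcp_pos: [0.6312, 0.1334, 0.2644]
ee_rot: [[-0.082, -0.997, -0.002], [-0.997, 0.082, 0.001], [-0.001, 0.002, -1.0]]
wrist_force: [-0.5, -0.6, -2.1]
gripper_width: 0.602
time_s: 22.85
tcp_pos: [0.631, 0.1349, 0.2629]
ee_rot: [[-0.083, -0.997, -0.006], [-0.997, 0.083, -0.0], [0.001, 0.006, -1.0]]
wrist_force: [-0.8, 0.3, -1.5]
gripper_width: 0.602
t 22.85 tcp [0.631  0.1349 0.2629] w 0.602 F [-0.8  0.3 -1.5]  SHIFT [ 0.0095 -0.0021  0.4931]  TURN [ 0.0018 -0.0002  0.0002] J [ 26.  23.   6.  -0. -73. -31.]
```

View pics/c11.png

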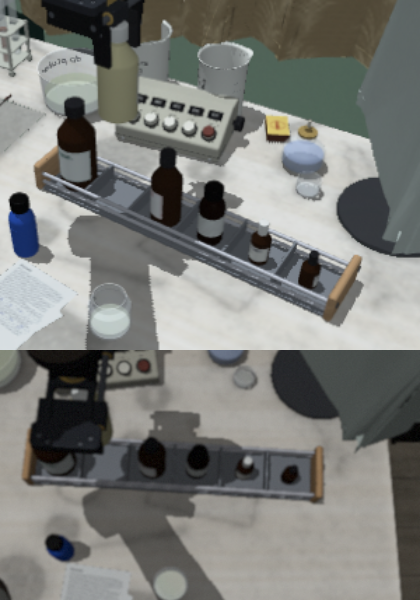

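```bash
python3 -m creep '[[0,0.009,-0.002,0.05,0.002,0,0],[0,0.009,-0.002,0.15,0.002,0,0],[0,0.009,-0.002,0.24,0.002,0,0],[0,0.009,-0.002,0.33,0.002,0,0],[0,0.009,-0.002,0.38,0.002,0,0]]';python3 plan.py .6305 .132 .115
```

```text
time_s: 23.37
tcp_pos: [0.6287, 0.13, 0.1478]
ee_rot: [[-0.085, -0.996, -0.002], [-0.996, 0.085, -0.001], [0.001, 0.001, -1.0]]
wrist_force: [0.5, 0.2, -3.5]
gripper_width: 0.603
t 23.37 tcp [0.6287 0.13   0.1478] w 0.603 F [ 0.5  0.2 -3.5]  SHIFT [-0.0073 -0.0054  0.1092]  TURN [ 0.0005 -0.0004 -0.0006] J [ 26.  28.  -4.   0. -58. -31.]
```

```bash
python3 -m creep '[[0,-0.005,-0.004,0.04,0,0,0],[0,-0.005,-0.004,0.08,0,0,0],[0,-0.005,-0.004,0.107,0,0,0],[0,-0.005,-0.004,0.107,0,0,0]]';python3 plan.py .6305 .132 .111
```

```text
time_s: 23.7
tcp_pos: [0.6289, 0.1305, 0.1142]
ee_rot: [[-0.086, -0.996, -0.004], [-0.996, 0.086, -0.002], [0.002, 0.004, -1.0]]
wrist_force: [-0.1, -0.7, -3.0]
gripper_width: 0.608
t 23.7 tcp [0.6289 0.1305 0.1142] w 0.608 F [-0.1 -0.7 -3. ]  SHIFT [-0.0055 -0.005   0.0107]  TURN [ 0.0013 -0.0007 -0.0009] J [ 26.  30.  -6.  -0. -54. -31.]
```

```bash
python3 -m creep '[[0,-0.003,-0.003,0.007,0.001,0,0],[0,-0.003,-0.003,0.007,0.001,0,0],[0,-0.003,-0.003,0.007,0.001,0,0]]';python3 plan.py .6305 .132 .111
```

```text
time_s: 23.95
tcp_pos: [0.6303, 0.1315, 0.113]
ee_rot: [[-0.086, -0.996, 0.0], [-0.996, 0.086, -0.002], [0.002, -0.0, -1.0]]
wrist_force: [-0.1, 0.5, -1.8]
gripper_width: 0.599
t 23.95 tcp [0.6303 0.1315 0.113 ] w 0.599 F [-0.1  0.5 -1.8]  SHIFT [-0.0019 -0.0006  0.0067]  TURN [-0.0001 -0.0005 -0.0008] J [ 26.  30.  -6.   0. -54. -31.]
```

```bash
python3 -m creep '[[0,0,0,0.007,0,0,0],[0,0,0,0.007,0,0,0],[0,0,0,0.007,0,0,0]]';python3 plan.py .6305 .132 .111
```

```text
time_s: 24.2
tcp_pos: [0.6306, 0.1316, 0.1115]
ee_rot: [[-0.086, -0.996, 0.001], [-0.996, 0.086, -0.001], [0.001, -0.002, -1.0]]
wrist_force: [-0.1, -0.0, -1.7]
gripper_width: 0.603
t 24.2 tcp [0.6306 0.1316 0.1115] w 0.603 F [-0.1 -0.  -1.7]  SHIFT [-0.0012  0.0006  0.0016]  TURN [-0.0005 -0.0003 -0.0008] J [ 26.  30.  -6.   0. -54. -31.]
```

```bash
python3 -m creep '[[0,0,0,0.005,0,0,0],[0,0,0,0.005,0,0,0],[0,0,0,0.005,0,0,0]]';python3 plan.py .6305 .132 .111
```

```text
time_s: 24.45
tcp_pos: [0.6307, 0.1317, 0.1114]
ee_rot: [[-0.085, -0.996, 0.002], [-0.996, 0.085, -0.001], [0.001, -0.002, -1.0]]
wrist_force: [-3.3, -0.4, 4.3]
gripper_width: 0.604
t 24.45 tcp [0.6307 0.1317 0.1114] w 0.604 F [-3.3 -0.4  4.3]  SHIFT [-0.0011  0.0008  0.0013]  TURN [-0.0007 -0.0004 -0.0006] J [ 26.  30.  -6.   0. -54. -31.]
```

Contact; release, rise, back away.

```bash
python3 -m creep '[[0.85,0,0,0,0,0,0],[0.85,0,0,0,0,0,0],[0.85,0,0,0,0,0,0],[0.85,0,0,0,0,0,0],[0.85,0,0,0,0,0,0]]';python3 -m creep '[[0.85,0,0,-0.05,0,0,0],[0.85,0,0,-0.15,0,0,0],[0.85,0,0,-0.26,0,0,0],[0.85,0,0,-0.36,0,0,0],[0.85,0,0,-0.42,0,0,0]]';  python3 -m creep '[[0.85,0,0.1,0,0,0,0],[0.85,-0.1,0.2,0,0,0,0],[0.85,-0.2,0.3,0,0,0,0],[0.85,-0.3,0.4,0,0,0,0],[0.85,-0.4,0.5,0,0,0,0]]'
python3 -m creep '[[0.85,-0.1,0,0,0,0,0],[0.85,-0.2,0,0,0,0,0],[0.85,-0.3,0,0,0,0,0],[0.85,-0.4,0,0,0,0,0],[0.85,-0.5,0,0,0,0,0]]'
python3 -m creep '[[0.85,0,0,0,0,0,0],[0.85,0,0,0,0,0,0]]'
python3 rackfit.py; python3 - <<'E'
from h import *
for c in("scene","top"):
    cv2.imwrite(f"pics/{c}9.png",r.capture(c))
    for n in PROF:
        for d in r.outline_of(c,n)[:2]:
            m=d["pixels"];v,u=np.nonzero(m); z0=0 if n=="jar" else .006
            x,q=fit(c,n,m,back(c,[[u.mean(),v.mean()]],z0+PROF[n][-1][0]*.4)[0],z0); print(c,n,round(d["score"],2),u.mean().round(),v.mean().round(),x.round(4),round(q,2))
E
```

```text
time_s: 24.87
tcp_pos: [0.6309, 0.1317, 0.1112]
ee_rot: [[-0.085, -0.996, 0.002], [-0.996, 0.085, -0.001], [0.001, -0.002, -1.0]]
wrist_force: [-0.5, -0.1, 0.6]
gripper_width: 0.833
time_s: 25.28
tcp_pos: [0.632, 0.1321, 0.2413]
ee_rot: [[-0.085, -0.996, 0.008], [-0.996, 0.085, -0.0], [-0.001, -0.008, -1.0]]
wrist_force: [-0.6, 0.4, -0.6]
gripper_width: 0.849
time_s: 25.7
tcp_pos: [0.4934, 0.2629, 0.2404]
ee_rot: [[-0.086, -0.996, 0.009], [-0.996, 0.086, 0.0], [-0.001, -0.008, -1.0]]
wrist_force: [-0.1, 1.1, 0.2]
gripper_width: 0.851
time_s: 26.12
tcp_pos: [0.5061, 0.4139, 0.2406]
ee_rot: [[-0.085, -0.996, 0.009], [-0.996, 0.085, 0.001], [-0.001, -0.009, -1.0]]
wrist_force: [0.9, -0.4, 0.1]
gripper_width: 0.848
time_s: 26.28
tcp_pos: [0.5058, 0.4153, 0.2394]
ee_rot: [[-0.084, -0.996, 0.008], [-0.996, 0.084, -0.0], [-0.0, -0.008, -1.0]]
wrist_force: [0.4, -0.1, -0.8]
gripper_width: 0.845
scene 0.85 [ 0.6239  0.0214 -0.0791] -0.6311494042068446
-0.1875 [ 0.6091 -0.1655]
-0.1125 [ 0.615  -0.0908]
-0.0375 [ 0.6209 -0.016 ]
0.0375 [0.6269 0.0588]
0.1125 [0.6328 0.1335]
0.1875 [0.6387 0.20
[... 634 characters left out ...]
 394.0 233.0 [ 0.5843 -0.0707] 0.07
scene tall_bottle 0.78 295.0 163.0 [0.6442 0.2146] 0.86
scene smallest_bottle 0.54 461.0 254.0 [ 0.6041 -0.1663] 0.81
scene jar 0.88 318.0 283.0 [0.421  0.0286] 0.87
top stain_bottle 0.96 244.0 167.0 [0.6271 0.1298] 0.84
top stain_bottle 0.57 282.0 171.0 [0.6137 0.0542] 0.65
top brown_bottle 0.55 282.0 171.0 [0.6211 0.0553] 0.94
top amber_bottle 0.82 319.0 174.0 [ 0.6168 -0.0168] 0.94
top amber_bottle 0.71 208.0 245.0 [0.4786 0.1965] 0.94
top dropper_bottle 0.53 357.0 179.0 [ 0.611  -0.0932] 0.94
top dropper_bottle 0.46 243.0 168.0 [0.6465 0.1364] 0.28
top smallest_bottle 0.57 394.0 185.0 [ 0.6004 -0.1678] 0.88
top jar 0.69 297.0 276.0 [0.4188 0.029 ] 0.91
```

View pics/scene9.png

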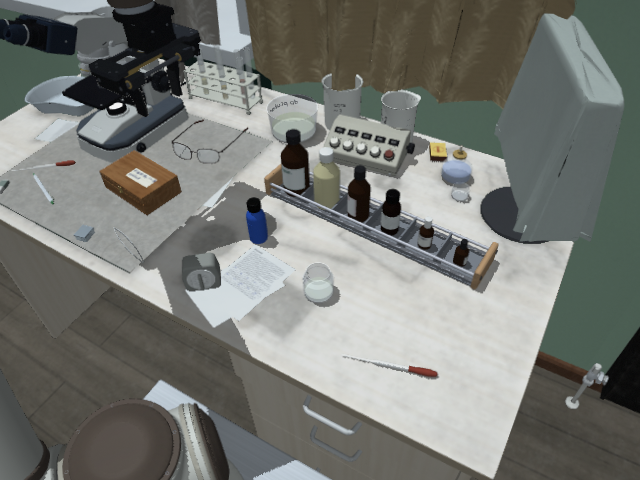

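View pics/top9.png

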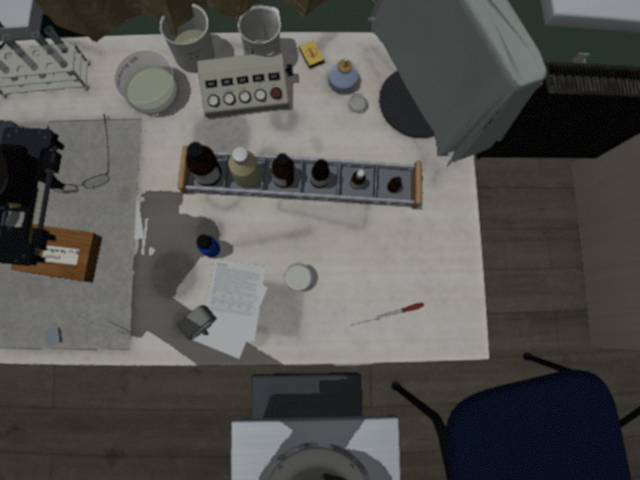

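All six bottles stand upright and step down in height: scene view from (295,164) to (461,254). The jar, timer and pipette are in the same place in the picture. The arm stands clear at z = 0.24 m.

```bash
python3 - <<'E'
from station import r
print(r.finish_job())
E
```

```text
the job is handed in; nothing more can be done
None
```

The job is handed in at about 28 s of the 93 s. I put the dropper, dark amber, brown and cream bottles, in that order, into their bays. I lowered each one until the wrist force showed it touching the rack floor before letting go. The row now runs tall, cream, brown, amber, dropper, shortest.

**Last checks:**
- **Bottles in the rack:** both cameras show all six upright, with the four I placed fitted within about 5 mm of their bay centres.
- **End bottles and bystanders:** the shortest bottle and the jar measured within 1–2 mm of their starting places. So did the tall bottle, though in the scene camera only. I compared the timer and pipette by eye only, and they look unmoved.
- **Arm:** it stands clear of everything.

**Disagreements:**
- The two cameras differ by up to 9 mm on the cream bottle and 3–6 mm on the rack. Both are well within the tolerances.
- In the last top picture the network did not report the tall bottle, although it is plainly in its bay.
- The network also named the blue look-alike as amber, and once took the jar and the brown bottle for the cream one. I went by colour and description and left the blue bottle alone.

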